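# Sort left- and right-hand clamp brackets into their trays

## Robot

A 7-joint arm with a two-finger parallel gripper is mounted at the origin on a cart in front of the work surface, level with it; the furniture and walls round the work are solid. World frame = base frame: x ahead of the robot, y to its left, z up, the work surface at z = 0. Lengths are in mm, angles in degrees, forces in N, time in s.
With the tool pointing down it reaches from about 425 to 875 mm from the base axis. Payload 4.7 kg.
Tool frame: the origin (TCP) lies between the finger pads; the fingertips stand 17 mm ahead of it and the grasp point (between the pads) lies 2 mm behind it; x points along the fingers, z is the direction in which the jaws open and shut, and the axes are right-handed (so a half turn about x gives the same grasp; the last joint's range is limited). The gripper opens to 85 mm and grips with 20 to 120 N. Pads are 22 mm wide; open, the fingers measure 114 mm over their backs; the gripper's body (76 mm by 85 mm) begins 54 mm behind the grasp point. The pads swing forward as they close: fully open they stand 13 mm farther back than shut.
Start: joints at [69.104, 18.392, -4.016, 83.108, 1.295, 78.541, -3.26], TCP at [240.356, -603.947, 248.349] pointing down, gripper open.
Joint ranges: [-163.93, 163.93], [-17.29, 119.83], [-79.2, 71.16], [3.27, 140.29], [-89.18, 269.18], [5.43, 117.66], [-154.24, 154.24]. Speed limits (degrees/s): [147.25, 147.25, 180, 180, 180, 180, 180].

## Interface

Orientations are given as [roll, pitch, yaw] about the fixed x, y, z axes, in that order (R = Rz(yaw) Ry(pitch) Rx(roll)).
In Python, from cell import arm gives the robot as it stands.
- The arm moves only by the shell command python3 -m handwheel 'ROWS' [OPENING]. ROWS is JSON, a list of rows, each a list of 2 entries, a list of its own where there are three numbers: the shift along the world's x, y, z in cm, then the turn about the world's z in degrees. In form: [[[dx, dy, dz], yaw], ...]. A call has 1 to 12 rows; each row is the pose to reach, as a shift and turn from the pose measured when the call began; what a row does not reach only later rows make up. A row lasts 1/8 s, in which the tool goes at most 62.5 mm and 10.7 degrees, less where a joint would pass 70% of its speed; a pose out of reach is approached as far as the arm can. A call with a gripper value outside its range is refused whole. OPENING is the gripper command: -1 is fully open, 1 is shut, values between are in proportion, set as the call begins (- or left out, the last holds). The fingers move at their own pace and stop on an object; the grip force is fixed at half the most. Time passes only in rows, so rows that repeat a pose let the fingers close. It gives the time, the measured TCP pose, the force and the opening at its end, in the units of the state.
- arm.read_state(): the state, without advancing time (a new reading comes with each control period).
- arm.read_camera(name): name is "scene" or "top"; returns the picture (480x640x3 uint8, red, green, blue); there is no depth.
- arm.calibration(name): a dict with "vfov" (degrees; the focal length in pixels is half the picture's height over the tangent of half this angle, whatever the lens; pixels are square), "cx", "cy" (the principal point, pixels), "dist_coeffs" ([k1, k2, p1, p2, k3] as OpenCV has them; the pictures are not rectified), "rvec" (rotation vector, rad) and "tvec" (3), from world to camera coordinates, as OpenCV has them. Camera axes: x right, y down, z forward; pixel columns grow to the right and rows downward; lengths in mm; the calibration is good to about 2 mm. A picture is of the moment at which its call begins. calibration takes no time and is no camera call.
- arm.job_done(): hands the job in, once; it reports no verdict.
Trained networks look in the newest picture that a camera, given by its name, has taken for a name from the list of things; names that differ only in an ending like _2 or _b are one class to them, and where a whole thing is asked for, a point or a joint stands for the part that bears it (a point fixed in the world has none). Each returns a list of dicts, best first, with "score" (0 to 1); they miss things now and then, are a little off and sometimes report something else, mostly with a low value. They report only what shows in the picture. A call takes as long as a camera call. They do not tell look-alikes from the thing itself.
- arm.look_for(camera, name): "centre" ([column, row] as shares, 0 to 1, of the picture: columns of its width, rows of its height, amid what is visible of it).
- arm.mark_of(camera, name): "centre" ([column, row] as shares, 0 to 1, of the picture: columns of its width, rows of its height: a listed point, or the origin of a listed thing).
The state is a dict: "t": time; "joint_pos": joint angles; "dq": joint speeds; "tau": joint torques, N m; "eef_pos": TCP position; "tcp_rot": TCP orientation; "force": force on the tool from outside, world axes, zero at the start; "moment": the same for the moment, N m; "gripper_width": opening from 0.0 (shut) to 1.0 (fully open).
Only numpy, scipy, OpenCV 4.12 (cv2) and the standard library are available. Lean on these libraries where they do the work, as an engineer would, in place of code of your own. Each camera call takes 0.05 s, during which the arm holds its last target.

## Task

Sort the three mirror-image clamp brackets: both left-hand brackets go into the left-hand tray and the right-hand one into the right-hand tray (the tray whose tall side wall is on the same side as the bracket's clamp block, seen from the front), one to a bay. Each must stand upright with its foot flat on the tray floor and pointing to the tray's low front lip, its clamp block beside the tall wall. Leave everything else on the table where it stands.

Things in the scene. Friction and masses are not known exactly. Their poses are not given: they have to be found in the camera images.
- bracket_left_1: left-hand clamp bracket, aluminium, 160 g, loose, on its foot. Origin: centre of the foot's underside; -x = front. Foot 40 (x) x 60 (y) x 6 mm; upright web 60 wide, 36 high, 8 thick at the rear edge (x = +12 to +20); clamp block x = 0 to +20, y = +2 to +30, 76 high, at the left end seen from the front. Stands free, turned any way
- bracket_right_1: right-hand clamp bracket, aluminium, 160 g, loose, on its foot. Origin: centre of the foot's underside; -x = front. Foot 40 (x) x 60 (y) x 6 mm; upright web 60 wide, 36 high, 8 thick at the rear edge (x = +12 to +20); clamp block x = 0 to +20, y = -2 to -30, 76 high, at the right end seen from the front. At the start its back is 4 mm from the angle plate: no finger fits behind
- bracket_left_2: left-hand clamp bracket, aluminium, 160 g, loose, on its foot. Origin: centre of the foot's underside; -x = front. Foot 40 (x) x 60 (y) x 6 mm; upright web 60 wide, 36 high, 8 thick at the rear edge (x = +12 to +20); clamp block x = 0 to +20, y = +2 to +30, 76 high, at the left end seen from the front. Stands free, turned any way
- bracket_left_1_block (a point): centre of that bracket's clamp block in plan, 56 mm above the foot's underside (at x = +10, y = +16 mm)
- bracket_left_2_block (a point): centre of that bracket's clamp block in plan, 56 mm above the foot's underside (at x = +10, y = +16 mm)
- bracket_right_1_block (a point): centre of that bracket's clamp block in plan, 56 mm above the foot's underside (at x = +10, y = -16 mm)
- tray_left: fixed grey left-hand tray, 118 (x) x 82 (y) mm, with a side wall 80 high, 6 thick on the left seen from the low front (y = +35 to +41). Origin: centre of the underside; -x = front, roughly facing the robot. Floor 4 thick. Two bays 50 (x) x 70 (y), centres x = -29 and +29, y = 0; rib between (8 thick), front lip and other side wall have tops at z = 12; rear wall 24 high
- tray_right: fixed grey right-hand tray, 118 (x) x 82 (y) mm, with a side wall 80 high, 6 thick on the right seen from the low front (y = -35 to -41). Origin: centre of the underside; -x = front, roughly facing the robot. Floor 4 thick. Two bays 50 (x) x 70 (y), centres x = -29 and +29, y = 0; rib between (8 thick), front lip and other side wall have tops at z = 12; rear wall 24 high
- angle_plate: dark steel angle plate, fixed, with a right-hand bracket standing before it at the start. Upright face 72 wide, 80 high, 10 thick; its front face is at x = -30 mm; base and two gussets reach back to x = +30 mm. Origin: centre of its underside; -x is the front
- bottle_amber: small amber bottle with black cap, 37 mm diameter, 95 tall; loose bystander, origin at the centre of its underside
- black_flask: black cylindrical flask, 45 mm diameter, 111 tall; loose bystander, origin at the centre of its underside
- mass_1: pale grey cylindrical weight with a wire eye on top, 46 mm diameter, 97 tall; loose bystander, origin at the centre of its underside
- mass_2: second pale grey cylindrical weight with a wire eye on top, 46 mm diameter, 97 tall; loose bystander, origin at the centre of its underside
- sample_tin: low round white tin, 66 mm diameter, 23 tall; loose bystander, origin at the centre of its underside
- stopwatch: black stopwatch lying flat, 70 x 58 x 17 mm; loose bystander, origin at the centre of its underside
- foam_block: white foam block, 50 x 80 x 30 mm; loose bystander, origin at the centre of its underside
There are look-alikes about, which are no part of the job. What is shaped like the tray_left but blue is not meant.

How it is judged:
By the outcome, as a careful person would: the job done as asked, in the order asked, and still so for the second after the job is handed in, with the robot touching nothing.
It also fails if it takes over 72 s, if anything falls off the work surface, if the arm or the gripper's body presses on something with over 40 N, if the wrist force passes 120 N, or if a joint passes its speed limit or range.

## Working session

There is one attempt and no reset: what is moved stays moved. The work goes in short steps, Python scripts to look and compute and a shell command to move; the robot and the scene stay as the last step left them, time stands still between calls to the robot, and variables do not carry over. Pictures are saved under pics/ and viewed, and the job is handed in when it is done.

```bash
ls; mkdir -p pics; python3 - <<'E'
from cell import arm
import cv2
for n in("scene","top"):
    im=arm.read_camera(n); cv2.imwrite(f"pics/{n}0.png",im[:,:,::-1]); print(arm.calibration(n))
print(arm.read_state())
E
```

```text
pics
{'vfov': 50.164912929532264, 'cx': 328.964002750675, 'cy': 244.99377150585488, 'dist_coeffs': array([0.03150503, 0.        , 0.        , 0.        , 0.        ]), 'rvec': array([ 0.89017178, -2.33837039,  1.27411336]), 'tvec': array([450.36350765, 288.15045635, 914.84502477])}
{'vfov': 45.70140177460214, 'cx': 325.587472296459, 'cy': 235.6622590270479, 'dist_coeffs': array([-0.17040243,  0.        ,  0.        ,  0.        ,  0.        ]), 'rvec': array([ 2.17594773, -2.14449522,  0.14720546]), 'tvec': array([ -17.66759954,  588.15249915, 1229.10571702])}
{'t': 0.1, 'joint_pos': array([69.10440373, 18.43536673, -4.0145932 , 83.16679749,  1.29307393,
       78.54167161, -3.26118752]), 'dq': array([-0.05130582, -0.05502538, -0.05979768, -0.1758693 ,  0.09617403,
        0.00715281, -0.04771196]), 'tau': array([ 2.49822297e-04, -4.94875181e+01, -3.83610372e-01, -3.15211594e+01,
        1.30820789e-02,  7.37068680e-03,  2.41404268e-05]), 'eef_pos': array([ 240.16360353, -603.522504  ,  247.33619757]), 'tcp_rot': array([-177.76281882,   89.90120898,  113.9398852 ]), 'force': array([0.3024502 , 0.14879415, 0.01769629]), 'moment': array([ 0.02651985, -0.03220995,  0.01050229]), 'gripper_width': 0.9978757206037216}
```

View pics/scene0.png

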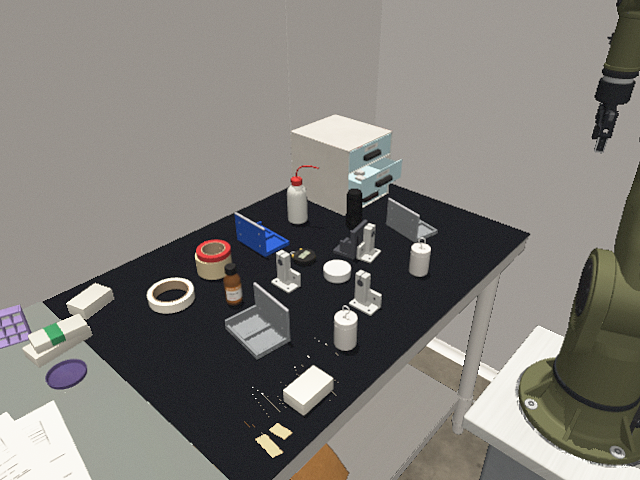

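View pics/top0.png

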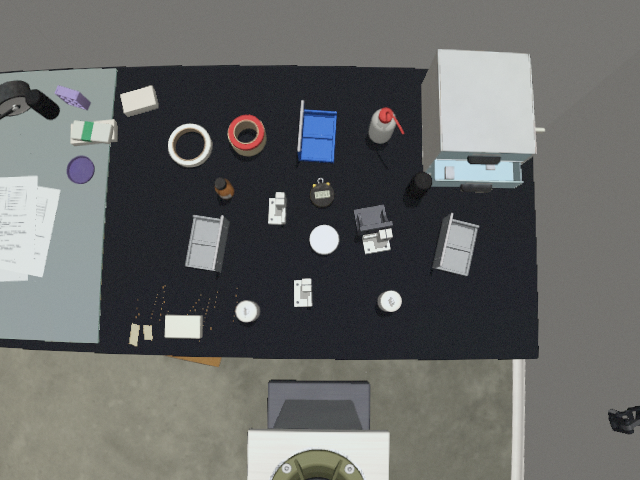

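```bash
cat > h.py <<'E'
import numpy as np,cv2
from cell import arm
from scipy.optimize import minimize
C={}
for n in("scene","top"):
    c=arm.calibration(n); f=240/np.tan(np.radians(c["vfov"]/2))
    C[n]=(np.array([[f,0,c["cx"]],[0,f,c["cy"]],[0,0,1.]]),np.array(c["dist_coeffs"]),np.array(c["rvec"]),np.array(c["tvec"]))
def proj(n,P):
    K,d,r,t=C[n]; return cv2.projectPoints(np.array(P,float).reshape(-1,3),r,t,K,d)[0].reshape(-1,2)
def unproj(n,px,z):
    K,d,r,t=C[n]; u=cv2.undistortPoints(np.array([[px]],float),K,d).ravel()
    R=cv2.Rodrigues(r)[0]; dr=R.T@np.array([u[0],u[1],1]); o=-R.T@t
    return o+dr*(z-o[2])/dr[2]
def Box(x0,x1,y0,y1,z0,z1): return np.array([[x,y,z] for x in(x0,x1) for y in(y0,y1) for z in(z0,z1)],float)
BL=[Box(-20,20,-30,30,0,6),Box(12,20,-30,30,0,36),Box(0,20,2,30,0,76)]
BR=[b*[1,-1,1] for b in BL]
TL=[Box(-59,59,-41,41,0,4),Box(-59,59,35,41,0,80),Box(-59,59,-41,-35,0,12),Box(-59,-54,-41,41,0,12),Box(54,59,-41,41,0,24)]
TR=[b*[1,-1,1] for b in TL]
def place(B,p,z=0):
    c,s=np.cos(np.radians(p[2])),np.sin(np.radians(p[2])); R=np.array([[c,-s,0],[s,c,0],[0,0,1]])
    return [b@R.T+[p[0],p[1],z] for b in B]
def mask(n,B,p,z=0,S=4,roi=None):
    m=np.zeros((480*S,640*S),np.uint8)
    for b in place(B,p,z):
        q=proj(n,b); h=cv2.convexHull((((q+.5)*S-.5)*16).astype(np.int32)); cv2.fillConvexPoly(m,h,255,shift=4)
    return cv2.resize(m,(640,480),interpolation=cv2.INTER_AREA)/255.
def crop(n,im,px,w,name,z=4):
    x,y=int(px[0]),int(px[1]); a=im[max(0,y-w):y+w,max(0,x-w):x+w,::-1]
    cv2.imwrite(name,cv2.resize(a,None,fx=z,fy=z,interpolation=cv2.INTER_CUBIC))
E
python3 - <<'E'
from h import *
for n in("top","scene"):
  for k in ["bracket_left_1","bracket_right_1","tray_left","tray_right","angle_plate","bracket_left_1_block","bracket_right_1_block"]:
    for d in arm.mark_of(n,k):
        px=np.array(d["centre"])*[640,480]; print(n,k,round(d["score"],2),px.round(1),unproj(n,px,56 if "block" in k else 0).round(0))
im=cv2.imread("pics/top0.png")
h=np.hstack([cv2.resize(im[y-35:y+35,x-28:x+28],None,fx=4.5,fy=4.5,interpolation=cv2.INTER_CUBIC) for x,y in((278,208),(376,235),(303,292))])
cv2.imwrite("pics/tops.png",h)
im=cv2.imread("pics/scene0.png")
h=np.hstack([cv2.resize(im[y-35:y+35,x-28:x+28],None,fx=4.5,fy=4.5,interpolation=cv2.INTER_CUBIC) for x,y in((286,270),(365,240),(365,292))])
cv2.imwrite("pics/scenes.png",h)
E
```

```text
top bracket_left_1 0.85 [282.4 210. ] [651.  91.   0.]
top bracket_left_1 0.63 [303.8 298.3] [449.  38.   0.]
top bracket_right_1 0.83 [376.2 243.2] [ 577. -126.    0.]
top tray_left 0.84 [452.6 249.3] [ 566. -303.    0.]
top tray_left 0.63 [314.8 138.3] [824.  19.   0.]
top tray_right 0.88 [204.8 239.7] [579. 268.   0.]
top tray_right 0.48 [415.  189.5] [ 705. -216.    0.]
top tray_right 0.38 [186.4 328.2] [376. 304.   0.]
top angle_plate 0.55 [373.8 220.3] [ 630. -120.    0.]
top bracket_left_1_block 0.62 [279.1 199.1] [666.  95.  56.]
top bracket_right_1_block 0.97 [381.9 233.2] [ 593. -133.   56.]
scene bracket_left_1 0.92 [365.8 305.6] [459.  36.   0.]
scene bracket_left_1 0.57 [285.7 286.6] [641. 107.   0.]
scene bracket_right_1 0.88 [368.8 257.2] [ 572. -120.    0.]
scene bracket_right_1 0.68 [420.5 272.3] [ 438. -153.    0.]
scene bracket_right_1 0.31 [360.7 279.7] [528. -31.   0.]
scene tray_left 0.78 [407.  226.8] [ 585. -311.    0.]
scene tray_left 0.66 [267.3 240.8] [820.   0.   0.]
scene tray_left 0.26 [339.8 276. ] [574.  -9.   0.]
scene tray_right 0.6 [256.5 333.2] [573. 259.   0.]
scene angle_plate 0.96 [348.7 246.8] [ 641. -123.    0.]
scene bracket_left_1_block 0.65 [280.3 262.6] [662. 102.  56.]
scene bracket_right_1_block 0.73 [370. 230.] [ 597. -153.   56.]
```

View pics/tops.png

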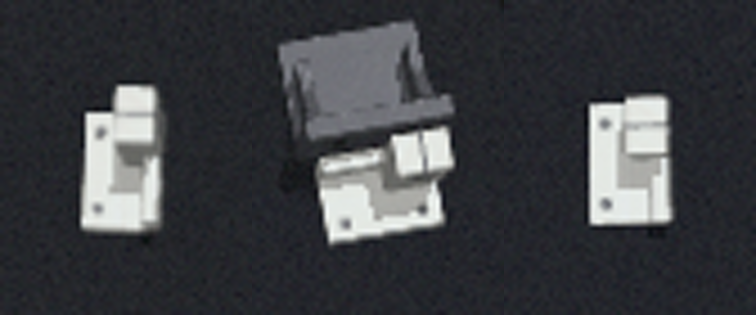

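View pics/scenes.png

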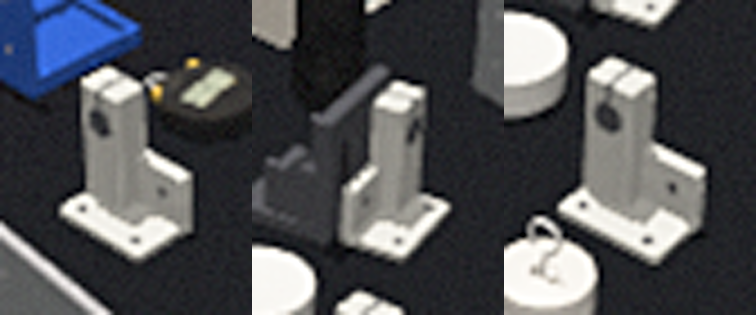

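```bash
cat >> h.py <<'E'
def fit(ims,B,p0,kind,cams=("top","scene"),z=0,wid=45,exclude=None):
    obs={}
    for n in cams:
        hsv=cv2.cvtColor(ims[n],cv2.COLOR_BGR2HSV).astype(float); v=hsv[...,2]; s=hsv[...,1]
        if kind=="br": o=np.clip((v-75)/60,0,1)
        else: o=np.clip((v-60)/40,0,1)*(s<90)
        c=proj(n,[[p0[0],p0[1],z+20]])[0].astype(int)
        y0,y1,x0,x1=c[1]-wid,c[1]+wid,c[0]-wid,c[0]+wid
        roi=np.zeros((480,640),bool)
        m=cv2.dilate((mask(n,B,p0,z)>0).astype(np.uint8),np.ones((13,13)))>0
        roi[:]=m
        obs[n]=(o,roi)
    def cost(p):
        e=0
        for n in cams:
            o,roi=obs[n]; m=mask(n,B,p,z); e+=(np.abs(m-o)[roi]).sum()
        return e
    best=None
    for st in ((6,6,6),(2,-2,2)):
        p=np.array(p0 if best is None else best.x,float)
        r=minimize(cost,p,method="Nelder-Mead",options=dict(initial_simplex=[p]+[p+np.eye(3)[i]*st[i] for i in range(3)],xatol=.05,fatol=.1,maxiter=150))
        if best is None or r.fun<best.fun: best=r
    return best.x,best.fun
def draw(im,n,B,p,z=0,f=4):
    S=f
    o=cv2.resize(im,None,fx=S,fy=S,interpolation=cv2.INTER_CUBIC)
    for b in place(B,p,z):
        q=((proj(n,b)+.5)*S-.5).astype(int)
        for i in range(8):
            for j in range(i):
                if bin(i^j).count("1")==1: cv2.line(o,tuple(map(int,q[i])),tuple(map(int,q[j])),(0,0,255),1)
    return o
E
cat > f1.py <<'E'
from h import *
ims={n:cv2.imread(f"pics/{n}0.png") for n in("top","scene")}
rows=[]
for nm,B,p0,k in [("A",BL,(648,98,-90),"br"),("B",BL,(453,37,-90),"br"),("R",BR,(577,-124,10),"br"),("TL",TL,(575,-307,-12),"t"),("TR",TR,(579,263,-8),"t")]:
    res=[fit(ims,B,p0,k,cams) for cams in (("top",),("scene",),("top","scene"))]
    for r in res: print(nm,r[0].round(1),round(r[1],1))
    row=[]
    for n in("top","scene"):
        o=draw(ims[n],n,B,res[2][0]); c=(proj(n,[[*res[2][0][:2],25]])[0]*4).astype(int); row.append(o[c[1]-150:c[1]+150,c[0]-150:c[0]+150])
    rows.append(np.vstack(row))
cv2.imwrite("pics/fit.png",cv2.resize(np.hstack(rows),None,fx=.53,fy=.53)); cv2.imwrite("pics/fitb.png",np.hstack(rows[3:])); cv2.imwrite("pics/fita.png",cv2.resize(np.hstack(rows[:3]),(800,533)))
E
python3 f1.py
```

```text
A [648.8 103.9 -90.2] 46.0
A [650.4  99.8 -92.8] 195.7
A [648.7 102.5 -90.8] 294.7
B [461.4  41.  -88.6] 9.4
B [462.7  36.9 -89.6] 164.7
B [461.3  40.5 -89.8] 227.0
R [ 577.9 -124.8   11.3] 144.8
R [ 579.5 -128.5   13.9] 87.4
R [ 578.  -125.3   11.9] 260.8
TL [ 571.7 -308.6  -13.4] 246.9
TL [ 572.7 -313.8  -14.4] 373.9
TL [ 571.4 -311.   -13.1] 674.3
TR [571.1 263.3  -7.9] 249.3
TR [571.2 258.4  -8.3] 296.2
TR [570.7 261.   -8.7] 685.0
```

View pics/fita.png

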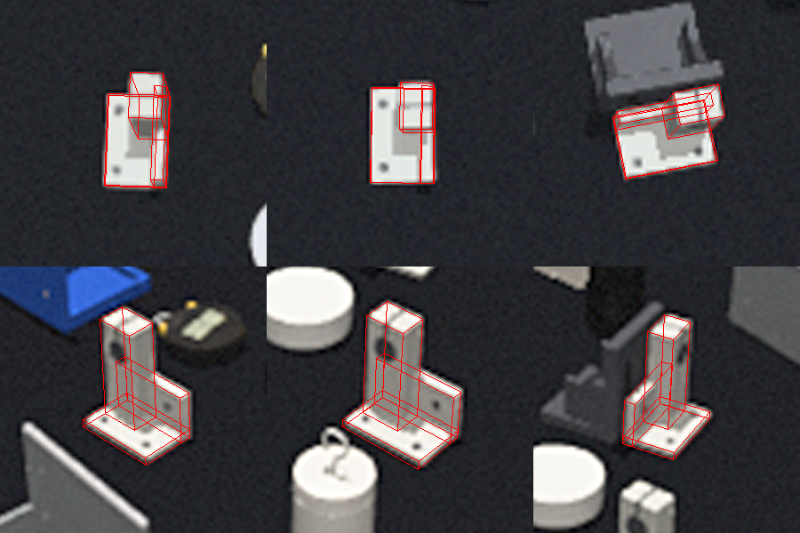

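View pics/fitb.png

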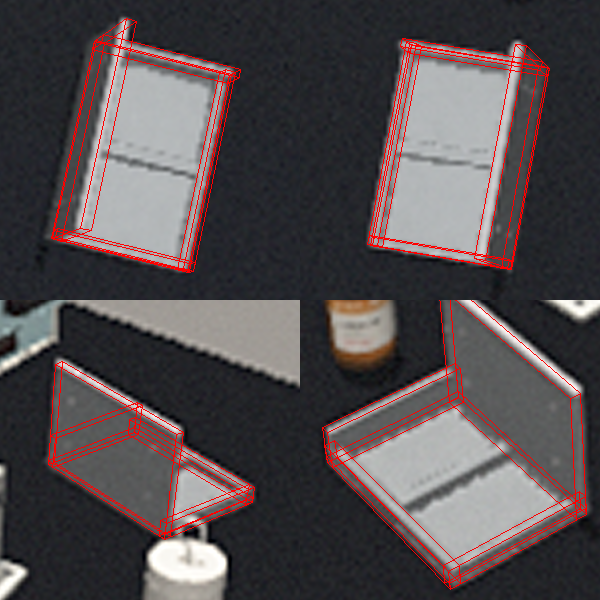

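```bash
cat >> h.py <<'E'
from scipy.spatial.transform import Rotation as Ro
def tool(s=None):
    s=s or arm.read_state(); R=Ro.from_euler("xyz",s["tcp_rot"],degrees=True).as_matrix()
    z=R[:,2]; return s["eef_pos"],R[:,0],np.degrees(np.arctan2(z[1],z[0]))
def goto(x,y,z,jaw):
    s=arm.read_state(); p,a,phi=tool(s); d=(jaw-phi+90)%180-90
    print("tcp",p.round(1),"axis",a.round(3),"jaw",phi.round(2),"-> d cm",((np.array([x,y,z])-p)/10).round(2),"turn",round(d,2),"(or ±180) J7",s["joint_pos"][6].round(1),"w",round(s["gripper_width"],3),"F",np.round(s["force"],1),"t",round(s["t"],2))
def pt(p,x,y):
    c,s=np.cos(np.radians(p[2])),np.sin(np.radians(p[2])); return np.array([p[0]+c*x-s*y,p[1]+s*x+c*y])
E
python3 - <<'E'
from h import *
for nm,p,by in(("A",(648.7,102,-91),16),("B",(461.5,39.,-89.5),16),("R",(578,-126,12),-16)):
    print(nm,pt(p,10,by)); goto(*pt(p,10,by),60,p[2]+(90 if nm=="R" else 0))
for k in["black_flask","mass_1","bottle_amber","sample_tin"]:
    for d in arm.mark_of("top",k): print(k,d["score"],unproj("top",np.array(d["centre"])*[640,480],0).round(0))
E
```

```text
A [664.52303906  91.72228455]
tcp [ 240.3 -603.9  248.4] axis [-0. -0. -1.] jaw -68.3 -> d cm [ 42.42  69.57 -18.84] turn -22.7 (or ±180) J7 -3.3 w 0.999 F [ 0.9  0.5 -0.1] t 0.8
B [477.58665612  29.14000534]
tcp [ 240.3 -603.9  248.4] axis [-0. -0. -1.] jaw -68.3 -> d cm [ 23.72  63.31 -18.84] turn -21.2 (or ±180) J7 -3.3 w 0.999 F [ 0.9  0.5 -0.1] t 0.8
R [ 591.10806306 -139.5712447 ]
tcp [ 240.3 -603.9  248.4] axis [-0. -0. -1.] jaw -68.3 -> d cm [ 35.08  46.44 -18.84] turn -9.7 (or ±180) J7 -3.3 w 0.999 F [ 0.9  0.5 -0.1] t 0.8
black_flask 0.72 [ 697. -211.    0.]
mass_1 0.95 [ 443. -146.    0.]
mass_1 0.73 [425. 164.   0.]
bottle_amber 0.62 [419. 165.   0.]
bottle_amber 0.61 [693. 225.   0.]
sample_tin 0.77 [588.  -3.   0.]
sample_tin 0.59 [677.  92.   0.]
```

The things that could be taken for the targets:
- **Brackets, top picture:** (278,208) is left-hand, foot toward +y. (303,292) is left-hand. (376,240) is right-hand, in front of the angle plate.
- **Trays, top picture:** (457,245) is grey with its tall wall on the left, so it is tray_left. (207,243) is grey with its tall wall on the right, so it is tray_right. (318,137) is the blue look-alike, not meant.

The close crops and wireframe fits confirm these choices. I'll start with the far left-hand bracket (A).

```bash
python3 -m handwheel '[[[42.4,69.6,-5],-22.7],[[42.4,69.6,-5],-22.7],[[42.4,69.6,-5],-22.7],[[42.4,69.6,-5],-22.7],[[42.4,69.6,-5],-22.7],[[42.4,69.6,-5],-22.7],[[42.4,69.6,-5],-22.7],[[42.4,69.6,-5],-22.7],[[42.4,69.6,-5],-22.7],[[42.4,69.6,-5],-22.7],[[42.4,69.6,-5],-22.7],[[42.4,69.6,-5],-22.7]]' -1
python3 - <<'E'
from h import *
goto(664.5,91.7,58,-91)
E
```

```text
t: 2.5
eef_pos: [630.3, 35.8, 202.7]
tcp_rot: [60.0, 89.9, -31.0]
force: [0.6, -0.3, 0.7]
gripper_width: 1.001
tcp [630.3  35.8 202.7] axis [ 0.001 -0.    -1.   ] jaw -91.04 -> d cm [  3.42   5.59 -14.47] turn 0.04 (or ±180) J7 -104.3 w 1.001 F [ 0.6 -0.3  0.7] t 2.5
```

```bash
python3 -m handwheel '[[[3.4,5.6,-4],0],[[3.4,5.6,-8],0],[[3.4,5.6,-8],0],[[3.4,5.6,-8],0]]'
python3 - <<'E'
from h import *
t=arm.read_camera("top")[:,:,::-1];s=arm.read_camera("scene")[:,:,::-1]
cv2.imwrite("pics/c1.png",np.hstack([cv2.resize(t[150:250,230:330],None,fx=4,fy=4),cv2.resize(s[200:300,235:335],None,fx=4,fy=4)]))
goto(664.5,91.7,58,-91)
E
```

```text
t: 3.0
eef_pos: [665.0, 90.6, 124.1]
tcp_rot: [65.8, 89.9, -25.3]
force: [0.6, -0.3, -0.2]
gripper_width: 1.002
tcp [665.7  90.4 125.4] axis [ 0.005 -0.001 -1.   ] jaw -91.17 -> d cm [-0.12  0.13 -6.74] turn 0.17 (or ±180) J7 -111.5 w 1.002 F [-0.  -0.3  0.6] t 3.1
```

View pics/c1.png

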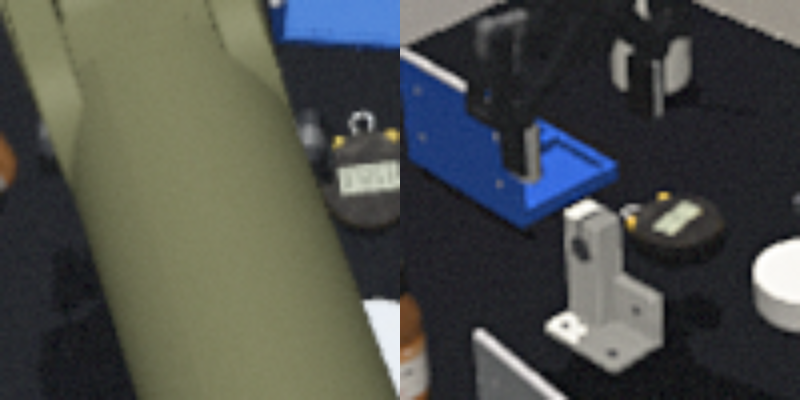

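```bash
python3 - <<'E'
from h import *
for z in (110,121): print(z,(proj("scene",[[665.7,90.4+d,z] for d in(42,-42)])-[235,200])*4)
E
python3 -m handwheel '[[[-0.1,0.1,-4],0],[[-0.1,0.1,-6.7],0],[[-0.1,0.1,-6.7],0],[[-0.1,0.1,-6.7],0]]'
```

```text
110 [[132.0422125  191.71237562]
 [238.64436889 132.7921713 ]]
121 [[130.89130193 175.06808168]
 [238.0816882  116.59793939]]
t: 3.6
eef_pos: [666.2, 90.9, 60.9]
tcp_rot: [85.8, 89.5, -5.4]
force: [-0.4, 0.0, 0.4]
gripper_width: 0.998
```

```bash
python3 -m handwheel '[[[0,0,-0.3],0],[[0,0,-0.3],0],[[0,0,-0.3],0],[[0,0,-0.3],0],[[0,0,-0.3],0],[[0,0,-0.3],0]]' 1
python3 - <<'E'
from h import *
s=arm.read_camera("scene")[:,:,::-1]
cv2.imwrite("pics/c2.png",cv2.resize(s[200:300,235:335],None,fx=5,fy=5))
goto(664.5,91.7,58,-91)
E
```

```text
t: 4.35
eef_pos: [666.5, 91.0, 58.3]
tcp_rot: [86.8, 89.5, -4.4]
force: [0.3, -0.2, 2.8]
gripper_width: 0.226
tcp [666.5  91.   58.3] axis [ 0.009 -0.001 -1.   ] jaw -91.23 -> d cm [-0.2   0.07 -0.03] turn 0.23 (or ±180) J7 -113.1 w 0.229 F [ 0.7 -1.3  2.8] t 4.4
```

View pics/c2.png

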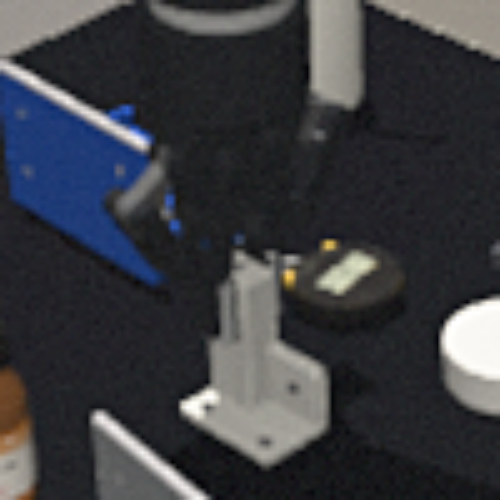

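```bash
python3 - <<'E'
from h import *
im=arm.read_camera("scene")[:,:,::-1].copy(); ims={"scene":im}; cv2.imwrite("pics/s2.png",im)
print(fit(ims,BL[:2],(650.4,99.8,-92.8),"br",("scene",)))
i0=cv2.imread("pics/scene0.png")
d=cv2.absdiff(i0,im)[230:300,250:330]
print(fit({"scene":i0},BL[:2],(650.4,99.8,-92.8),"br",("scene",)))
E
python3 -m handwheel '[[[0,0,2],0],[[0,0,6],0],[[0,0,10],0],[[0,0,10],0]]'
```

```text
(array([651.21475562,  99.96489497, -90.49050019]), np.float64(128.6235294117647))
(array([651.27499508,  99.45594559, -90.54941718]), np.float64(142.47254901960787))
t: 4.95
eef_pos: [668.7, 92.0, 163.3]
tcp_rot: [92.7, 89.0, 1.5]
force: [0.6, -0.0, -1.8]
gripper_width: 0.225
```

```bash
cat >> h.py <<'E'
PTL=(571.5,-312,-13.3); PTR=(571.2,260,-8.4)
E
python3 - <<'E'
from h import *
goto(*pt(PTL,39,17.5),200,-13.3)
E
```

```text
tcp [668.7  92.  163.3] axis [ 0.017  0.    -1.   ] jaw -91.21 -> d cm [ -5.52 -39.59   3.67] turn 77.91 (or ±180) J7 -111.0 w 0.225 F [ 0.6 -0.  -1.8] t 4.95
```

```bash
python3 -m handwheel '[[[0,-2,3.7],10],[[-2,-8,3.7],20],[[-5.5,-39.6,3.7],78],[[-5.5,-39.6,3.7],78],[[-5.5,-39.6,3.7],78],[[-5.5,-39.6,3.7],78],[[-5.5,-39.6,3.7],78],[[-5.5,-39.6,3.7],78],[[-5.5,-39.6,3.7],78],[[-5.5,-39.6,3.7],78],[[-5.5,-39.6,3.7],78],[[-5.5,-39.6,3.7],78]]'
python3 - <<'E'
from h import *
goto(*pt(PTL,39,17.5),63,-13.3)
for n in("top","scene"): cv2.imwrite(f"pics/d1{n}.png",arm.read_camera(n)[:,:,::-1])
E
```

```text
t: 6.45
eef_pos: [614.2, -302.6, 200.6]
tcp_rot: [91.8, 89.1, 78.7]
force: [-0.4, 0.2, -2.0]
gripper_width: 0.225
tcp [ 614.2 -302.6  200.6] axis [ 0.003  0.016 -1.   ] jaw -13.12 -> d cm [ -0.07  -0.13 -13.76] turn -0.18 (or ±180) J7 0.5 w 0.225 F [-0.4  0.2 -2. ] t 6.45
```

View pics/d1scene.png

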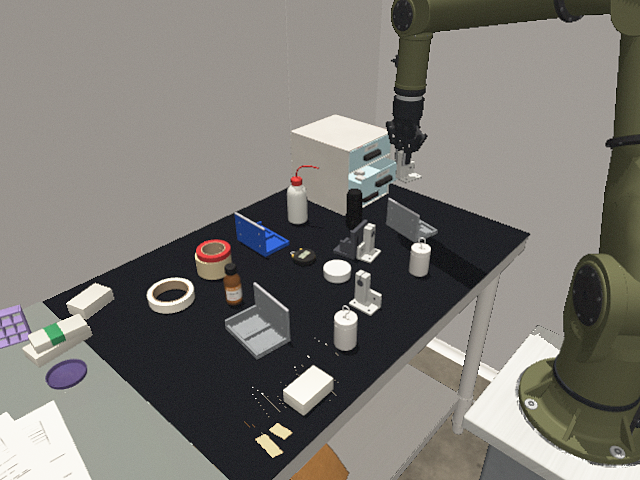

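View pics/d1top.png

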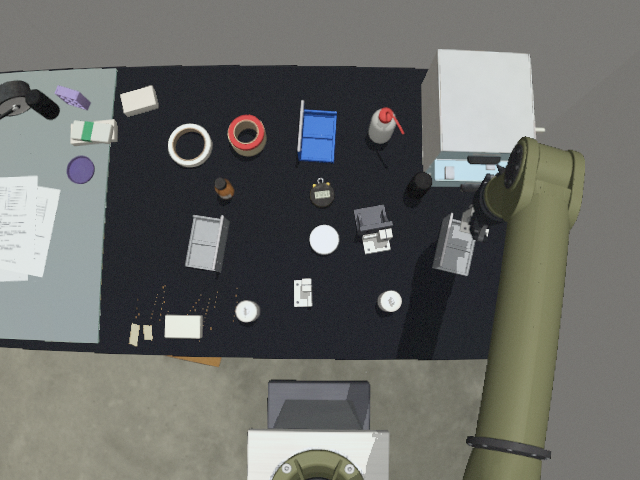

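```bash
python3 -m handwheel '[[[-0.1,-0.2,-4],0],[[-0.1,-0.2,-9],0],[[-0.1,-0.2,-11],0],[[-0.1,-0.2,-11],0],[[-0.1,-0.2,-11],0]]'
python3 - <<'E'
from h import *
goto(*pt(PTL,39,17.5),63,-13.3)
t=arm.read_camera("top")[:,:,::-1];s=arm.read_camera("scene")[:,:,::-1]
cv2.imwrite("pics/d2.png",np.hstack([cv2.resize(t[195:295,410:510],None,fx=4,fy=4),cv2.resize(s[150:250,360:460],None,fx=4,fy=4)]))
E
```

```text
t: 7.18
eef_pos: [614.5, -305.7, 92.9]
tcp_rot: [79.5, 89.1, 66.3]
force: [0.0, -0.0, -1.1]
gripper_width: 0.227
tcp [ 614.5 -305.7   92.9] axis [ 0.006  0.015 -1.   ] jaw -13.16 -> d cm [-0.1   0.17 -2.99] turn -0.14 (or ±180) J7 -1.3 w 0.227 F [ 0.  -0.  -1.1] t 7.17
```

View pics/d2.png

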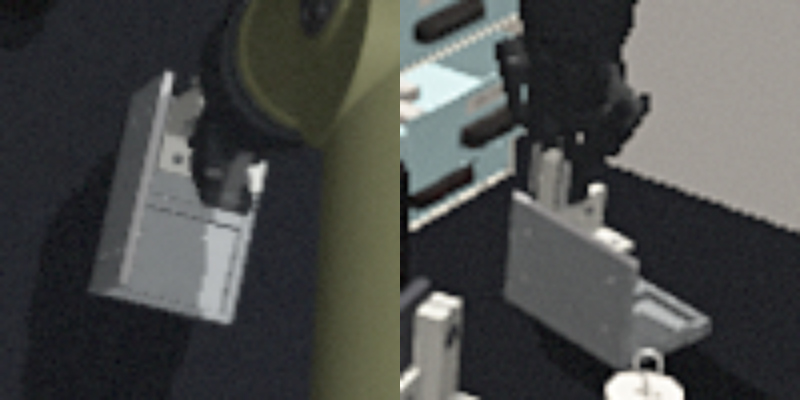

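```bash
python3 -m handwheel '[[[-0.1,0.1,-1.5],0],[[-0.1,0.1,-2.5],0],[[-0.1,0.1,-2.9],0],[[-0.1,0.1,-3.1],0],[[-0.1,0.1,-3.1],0]]'
python3 - <<'E'
from h import *
goto(*pt(PTL,39,17.5),63,-13.3)
p,a,phi=tool(); th=phi
b=np.array(p[:2])-(pt((0,0,th),10,17.5)); pose=(*b,th); print(pose)
o=[]
for n,(x,y) in(("top",(410,195)),("scene",(360,150))):
    im=arm.read_camera(n)[:,:,::-1].copy(); d=draw(im,n,BL,pose,4); d=cv2.max(d,draw(im,n,TL,PTL)); o.append(d[y*4:y*4+400,x*4:x*4+400])
cv2.imwrite("pics/d3.png",np.hstack(o))
E
```

```text
t: 7.9
eef_pos: [613.3, -304.9, 62.4]
tcp_rot: [79.1, 89.1, 65.9]
force: [-2.6, 1.2, 1.4]
gripper_width: 0.228
tcp [ 613.3 -304.9   62.4] axis [ 0.006  0.014 -1.   ] jaw -13.18 -> d cm [0.01 0.1  0.06] turn -0.12 (or ±180) J7 -2.1 w 0.228 F [-2.6  1.2  1.4] t 7.9
(np.float64(599.6179376616138), np.float64(-319.66710949710045), np.float64(-13.180773977468517))
```

View pics/d3.png

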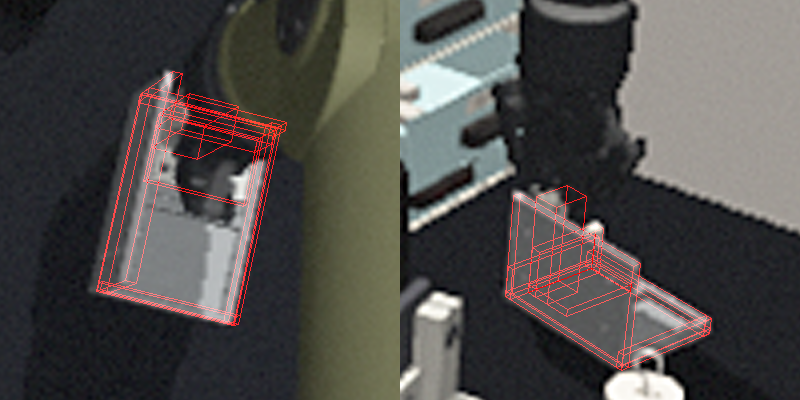

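```bash
python3 - <<'E'
from h import *
t=arm.read_camera("top")[:,:,::-1];s=arm.read_camera("scene")[:,:,::-1]
cv2.imwrite("pics/d4t.png",t);cv2.imwrite("pics/d4s.png",s)
cv2.imwrite("pics/d4.png",np.hstack([cv2.resize(t[205:285,425:485],None,fx=6.5,fy=6.5,interpolation=2),cv2.resize(s[180:240,380:440],None,fx=6.5,fy=6.5*80/60,interpolation=2)]))
E
```

```text
(no output)
```

View pics/d4.png

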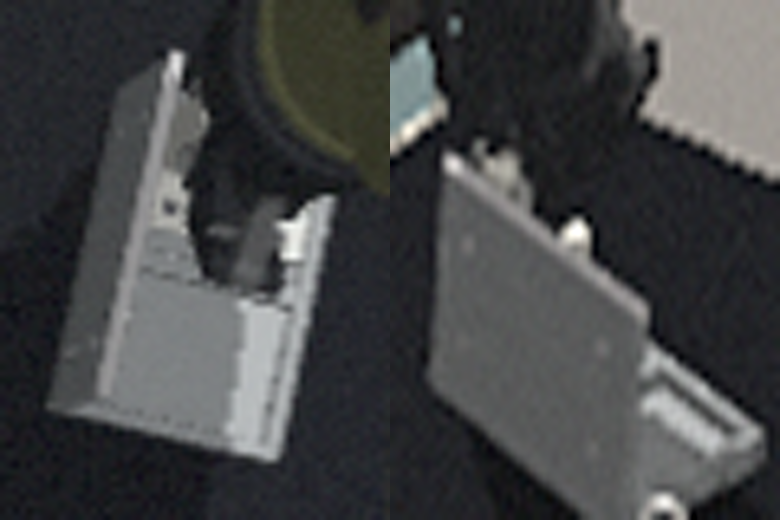

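```bash
python3 -m handwheel '[[[0,0,0],0],[[0,0,0],0],[[0,0,0],0]]' 0
python3 -m handwheel '[[[0,0,3],0],[[0,0,9],0],[[0,0,12],0],[[-6,8,12],0],[[-12,20,12],-40],[[-14,33,11],-77],[[-14,33,11],-77],[[-14,33,11],-77],[[-14,33,11],-77],[[-14,33,11],-77],[[-14,33,11],-77]]' -1
python3 - <<'E'
from h import *
goto(*pt((461.5,39,-89.5),10,18),58,-89.5)
ims={}
for n in("top","scene"): ims[n]=arm.read_camera(n)[:,:,::-1].copy(); cv2.imwrite(f"pics/e1{n}.png",ims[n])
t,s=ims["top"],ims["scene"]
cv2.imwrite("pics/e1.png",np.hstack([cv2.resize(t[205:285,425:485],None,fx=6.5,fy=6.5,interpolation=2),cv2.resize(s[180:240,380:440],None,fx=6.5,fy=6.5*80/60,interpolation=2)]))
E
```

```text
t: 8.48
eef_pos: [613.6, -304.9, 62.3]
tcp_rot: [76.5, 89.1, 63.4]
force: [-0.4, 0.2, -0.1]
gripper_width: 0.499
t: 9.85
eef_pos: [473.6, 26.0, 172.6]
tcp_rot: [74.0, 89.0, -14.6]
force: [0.5, 0.3, 0.1]
gripper_width: 1.001
tcp [473.6  26.  172.6] axis [ 0.017 -0.004 -1.   ] jaw -88.6 -> d cm [  0.6    0.32 -11.46] turn -0.9 (or ±180) J7 -95.7 w 1.001 F [0.5 0.3 0.1] t 9.85
```

View pics/e1.png

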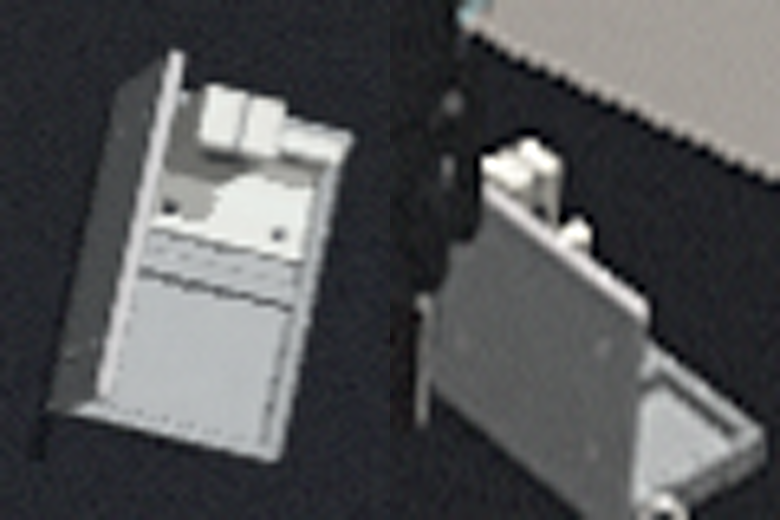

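View pics/e1top.png

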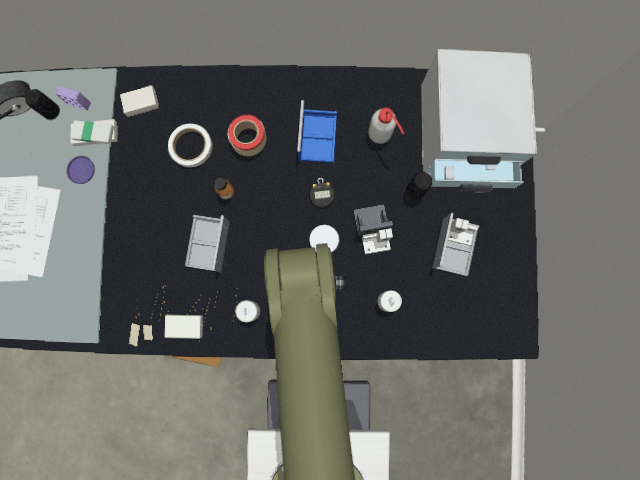

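```bash
python3 - <<'E'
from h import *
ims={n:cv2.imread(f"pics/e1{n}.png") for n in("top","scene")}
# bright-only bracket mask fit, top
g=ims["top"].astype(float).mean(2); 
def obsfit(n,p0):
    o=np.clip((ims[n].min(2).astype(float)-185)/30,0,1)
    m0=cv2.dilate((mask(n,[BL[2][[1,3,5,7]]],p0,4)>0).astype(np.uint8),np.ones((7,7)))>0
    return o,m0
p0=np.array([599.6,-319.7,-13.2])
from itertools import product
# overlay
out=[]
for n,(x,y) in(("top",(425,205)),("scene",(380,180))):
    q=p0.copy(); 
    d=draw(ims[n],n,BL,(q[0],q[1]+(3 if n=="top" else -1.2),q[2]),4,f=8); out.append(d[y*8:y*8+560,x*8:x*8+400])
cv2.imwrite("pics/e2.png",np.hstack(out))
E
```

```text
(no output)
```

View pics/e2.png

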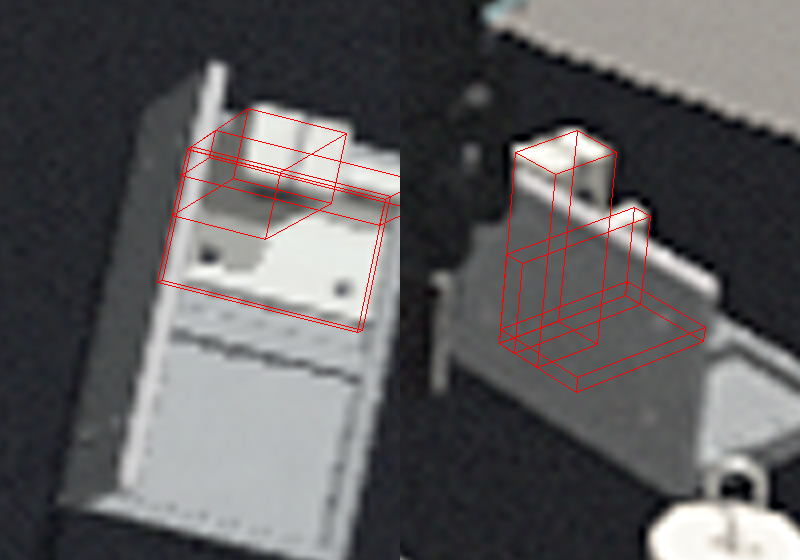

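```bash
python3 - <<'E'
from h import *
goto(*pt((461.5,38.3,-89.3),10,17),58,-89.3)
E
python3 -m handwheel '[[[0.5,0.2,-4],-0.7],[[0.5,0.2,-8],-0.7],[[0.5,0.2,-11.4],-0.7],[[0.5,0.2,-11.4],-0.7],[[0.5,0.2,-11.4],-0.7],[[0.5,0.2,-11.4],-0.7]]'
python3 - <<'E'
from h import *
goto(*pt((461.5,38.3,-89.3),10,17),58,-89.3)
s=arm.read_camera("scene")[:,:,::-1]
cv2.imwrite("pics/g1.png",cv2.resize(s[230:330,315:415],None,fx=5,fy=5))
E
```

```text
tcp [473.7  25.5 172.5] axis [ 0.016 -0.004 -1.   ] jaw -88.34 -> d cm [  0.49   0.3  -11.45] turn -0.96 (or ±180) J7 -95.3 w 1.0 F [1.1 0.8 0.9] t 9.95
t: 10.7
eef_pos: [480.1, 27.4, 60.2]
tcp_rot: [76.1, 88.9, -12.9]
force: [-0.2, 0.1, 1.0]
gripper_width: 0.999
tcp [480.1  27.4  60.2] axis [ 0.019 -0.004 -1.   ] jaw -89.01 -> d cm [-0.15  0.11 -0.22] turn -0.29 (or ±180) J7 -104.7 w 0.999 F [-0.2  0.1  1. ] t 10.7
```

View pics/g1.png

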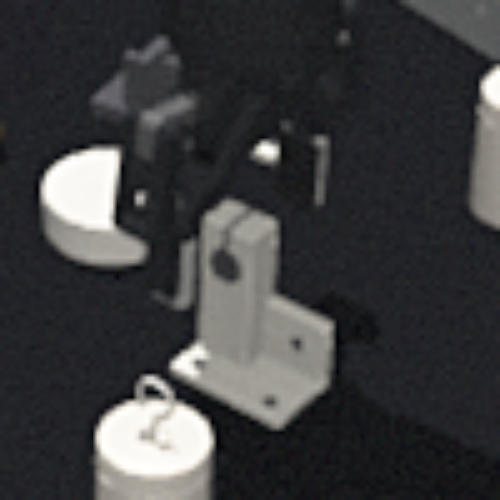

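```bash
python3 -m handwheel '[[[-0.2,0.1,-0.2],-0.3],[[-0.2,0.1,-0.2],-0.3],[[-0.2,0.1,-0.2],-0.3],[[-0.2,0.1,-0.2],-0.3],[[-0.2,0.1,-0.2],-0.3],[[-0.2,0.1,-0.2],-0.3]]' 1
python3 - <<'E'
from h import *
goto(*pt((461.5,38.3,-89.3),10,17),58,-89.3)
im=arm.read_camera("scene")[:,:,::-1].copy()
print(fit({"scene":im},BL[:2],(461.5,38,-89.8),"br",("scene",)))
i0=cv2.imread("pics/scene0.png")
print(fit({"scene":i0},BL[:2],(461.5,38,-89.8),"br",("scene",)))
E
python3 -m handwheel '[[[0,0,2],0],[[0,0,8],0],[[0,0,14],0],[[0,0,14],0]]'
```

```text
t: 11.5
eef_pos: [478.0, 28.4, 58.1]
tcp_rot: [75.6, 88.9, -13.8]
force: [-0.8, -0.6, 2.2]
gripper_width: 0.228
tcp [478.   28.4  58.1] axis [ 0.019 -0.005 -1.   ] jaw -89.32 -> d cm [ 0.07  0.01 -0.01] turn 0.02 (or ±180) J7 -105.1 w 0.228 F [-0.8 -0.6  2.2] t 11.5
(array([463.66739343,  35.99580644, -89.76689882]), np.float64(219.50882352941176))
(array([463.60782998,  37.56802944, -84.7091417 ]), np.float64(239.77843137254902))
t: 12.05
eef_pos: [481.1, 28.6, 202.5]
tcp_rot: [76.4, 88.4, -12.9]
force: [-0.3, -0.0, -1.5]
gripper_width: 0.226
```

```bash
python3 - <<'E'
from h import *
goto(*pt(PTL,-19.5,17),200,-13.3)
E
```

```text
tcp [481.1  28.6 202.5] axis [ 0.028 -0.006 -1.   ] jaw -89.34 -> d cm [  7.54 -31.96  -0.25] turn 76.04 (or ±180) J7 -95.9 w 0.226 F [-0.3 -0.  -1.5] t 12.05
```

```bash
python3 -m handwheel '[[[7.5,-32,0],76],[[7.5,-32,0],76],[[7.5,-32,0],76],[[7.5,-32,0],76],[[7.5,-32,0],76],[[7.5,-32,0],76],[[7.5,-32,0],76],[[7.5,-32,0],76],[[7.5,-32,0],76],[[7.5,-32,0],76]]'
python3 - <<'E'
from h import *
goto(*pt(PTL,-19.5,17),63,-13.3)
E
```

```text
t: 13.3
eef_pos: [556.0, -290.7, 202.3]
tcp_rot: [77.2, 88.4, 63.9]
force: [-0.5, -0.4, -2.2]
gripper_width: 0.224
tcp [ 556.  -290.7  202.3] axis [ 0.013  0.026 -1.   ] jaw -13.38 -> d cm [  0.05  -0.02 -13.93] turn 0.08 (or ±180) J7 3.1 w 0.224 F [-0.5 -0.4 -2.2] t 13.3
```

```bash
python3 -m handwheel '[[[0,0,-4],0],[[0,0,-9],0],[[0,0,-11],0],[[0,0,-11],0],[[0,0,-11],0]]'
python3 - <<'E'
from h import *
goto(*pt(PTL,-19.5,17),63,-13.3)
t=arm.read_camera("top")[:,:,::-1];s=arm.read_camera("scene")[:,:,::-1]
cv2.imwrite("pics/k1.png",np.hstack([cv2.resize(t[195:295,410:510],None,fx=4,fy=4),cv2.resize(s[150:250,360:460],None,fx=4,fy=4)]))
E
```

```text
t: 13.92
eef_pos: [557.5, -291.1, 94.4]
tcp_rot: [70.3, 88.4, 56.9]
force: [0.2, 0.1, -1.5]
gripper_width: 0.219
tcp [ 557.5 -291.1   94.4] axis [ 0.016  0.024 -1.   ] jaw -13.39 -> d cm [-0.11  0.02 -3.14] turn 0.09 (or ±180) J7 0.5 w 0.219 F [ 0.2  0.1 -1.5] t 13.93
```

View pics/k1.png

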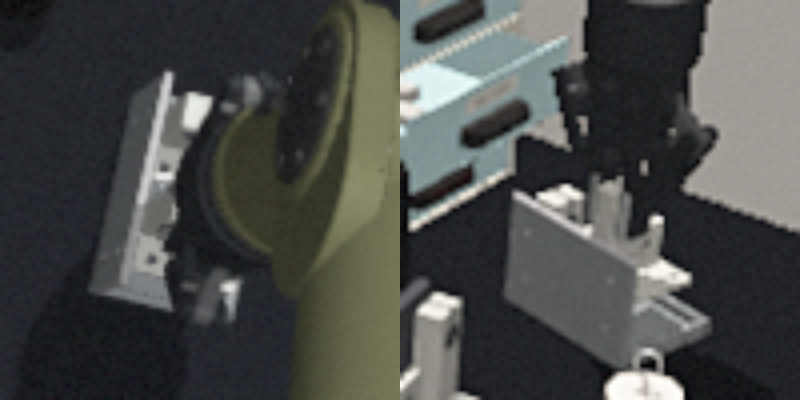

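```bash
python3 -m handwheel '[[[-0.1,0,-1.5],0],[[-0.1,0,-2.5],0],[[-0.1,0,-3],0],[[-0.1,0,-3.2],0],[[-0.1,0,-3.2],0]]'
python3 - <<'E'
from h import *
goto(*pt(PTL,-19.5,17),62,-13.3)
t=arm.read_camera("top")[:,:,::-1];s=arm.read_camera("scene")[:,:,::-1]
cv2.imwrite("pics/k2.png",np.hstack([cv2.resize(t[195:295,410:510],None,fx=4,fy=4),cv2.resize(s[150:250,360:460],None,fx=4,fy=4)]))
E
```

```text
t: 14.65
eef_pos: [556.7, -291.4, 62.7]
tcp_rot: [68.5, 88.4, 55.1]
force: [0.1, 0.1, -1.1]
gripper_width: 0.228
tcp [ 556.7 -291.4   62.7] axis [ 0.016  0.023 -1.   ] jaw -13.39 -> d cm [-0.02  0.04 -0.07] turn 0.09 (or ±180) J7 -0.4 w 0.228 F [ 0.1  0.1 -1.1] t 14.65
```

View pics/k2.png

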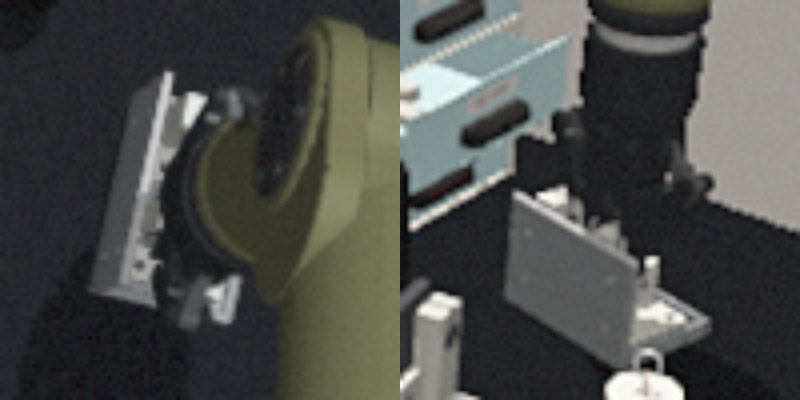

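```bash
python3 -m handwheel '[[[0,0,-0.1],0],[[0,0,-0.1],0]]'
python3 -m handwheel '[[[0,0,0],0],[[0,0,0],0],[[0,0,0],0]]' 0.15
python3 -m handwheel '[[[0,0,3],0],[[0,0,8],0],[[0,0,12],0],[[0,0,12],0]]'
python3 - <<'E'
from h import *
goto(*pt((578.4,-127,12),9,-16),180,-78)
E
```

```text
t: 15.0
eef_pos: [557.0, -291.4, 62.4]
tcp_rot: [67.3, 88.4, 53.9]
force: [-2.5, 1.7, 4.2]
gripper_width: 0.224
t: 15.38
eef_pos: [557.0, -291.5, 62.2]
tcp_rot: [67.0, 88.4, 53.6]
force: [0.1, 0.2, 0.2]
gripper_width: 0.423
t: 15.88
eef_pos: [559.3, -292.2, 186.3]
tcp_rot: [52.8, 88.3, 39.4]
force: [0.2, 0.7, -0.1]
gripper_width: 0.422
tcp [ 559.3 -292.2  186.3] axis [ 0.023  0.019 -1.   ] jaw -13.39 -> d cm [ 3.12 15.14 -0.63] turn -64.61 (or ±180) J7 2.6 w 0.422 F [ 0.2  0.7 -0.1] t 15.88
```

```bash
python3 -m handwheel '[[[3.1,15.1,0],-64.6],[[3.1,15.1,0],-64.6],[[3.1,15.1,0],-64.6],[[3.1,15.1,0],-64.6],[[3.1,15.1,0],-64.6],[[3.1,15.1,0],-64.6],[[3.1,15.1,-2],-64.6],[[3.1,15.1,-4],-64.6],[[3.1,15.1,-4],-64.6]]' -0.4
python3 - <<'E'
from h import *
goto(*pt((578.4,-127,12),9,-16),62,-78)
t=arm.read_camera("top")[:,:,::-1];s=arm.read_camera("scene")[:,:,::-1]
cv2.imwrite("pics/m0t.png",t);cv2.imwrite("pics/m0s.png",s)
cv2.imwrite("pics/m1.png",np.hstack([cv2.resize(t[195:295,410:510],None,fx=4,fy=4),cv2.resize(s[170:270,320:440],None,fx=4,fy=4)]))
E
```

```text
t: 17.0
eef_pos: [588.1, -141.0, 142.7]
tcp_rot: [51.2, 88.6, -26.7]
force: [-0.1, -0.9, 0.6]
gripper_width: 0.699
tcp [ 588.1 -141.   142.7] axis [ 0.022 -0.011 -1.   ] jaw -77.89 -> d cm [ 0.24  0.02 -8.07] turn -0.11 (or ±180) J7 -75.8 w 0.699 F [-0.1 -0.9  0.6] t 17.0
```

View pics/m1.png

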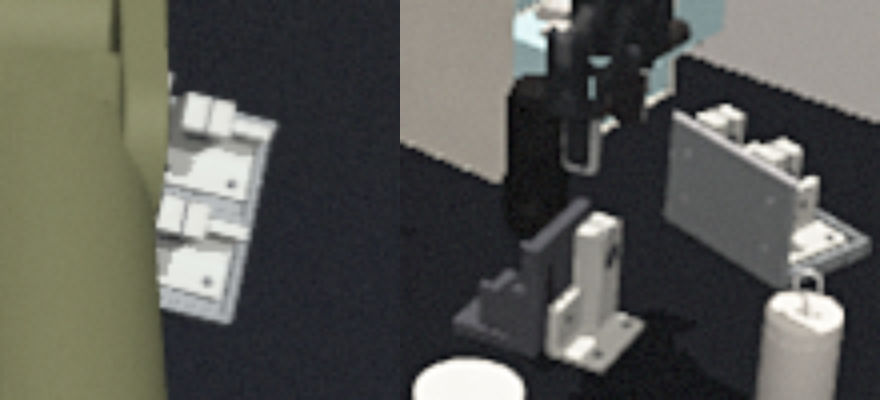

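```bash
python3 -m handwheel '[[[-0.1,0,-3],0],[[-0.1,0,-5],0],[[-0.1,0,-5],0]]'
python3 - <<'E'
from h import *
goto(*pt((578.4,-127,12),6,-16),60,-78)
t=arm.read_camera("top")[:,:,::-1];s=arm.read_camera("scene")[:,:,::-1]
cv2.imwrite("pics/m2.png",cv2.resize(s[180:270,315:435],None,fx=6,fy=6))
E
```

```text
t: 17.48
eef_pos: [587.9, -141.0, 93.9]
tcp_rot: [52.4, 88.5, -25.5]
force: [-0.2, -0.3, -0.1]
gripper_width: 0.7
tcp [ 587.9 -141.    93.9] axis [ 0.023 -0.011 -1.   ] jaw -77.92 -> d cm [-0.03 -0.04 -3.39] turn -0.08 (or ±180) J7 -77.3 w 0.7 F [-0.2 -0.3 -0.1] t 17.48
```

View pics/m2.png

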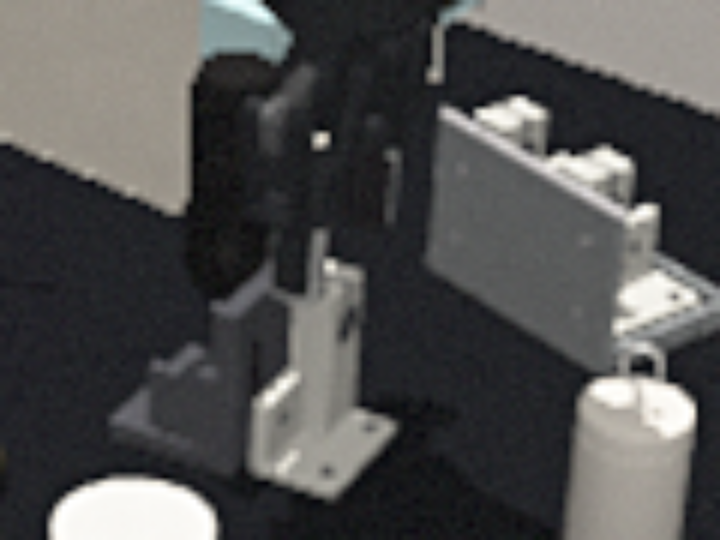

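```bash
python3 -m handwheel '[[[-0.1,0,-1.5],0],[[-0.1,0,-3],0],[[-0.1,0,-3.2],0],[[-0.1,0,-3.2],0]]'
python3 -m handwheel '[[[0,0,0],0],[[0,0,0],0],[[0,0,0],0],[[0,0,0],0],[[0,0,0],0]]' 1
python3 - <<'E'
from h import *
goto(*pt((578.4,-127,12),6,-16),60,-78)
s=arm.read_camera("scene")[:,:,::-1]
cv2.imwrite("pics/m3.png",cv2.resize(s[180:270,315:435],None,fx=6,fy=6))
E
```

```text
t: 18.08
eef_pos: [588.4, -141.1, 63.7]
tcp_rot: [53.9, 88.3, -24.0]
force: [-0.1, 0.2, -0.2]
gripper_width: 0.7
t: 18.7
eef_pos: [588.9, -141.0, 64.3]
tcp_rot: [54.5, 88.3, -23.4]
force: [0.6, 0.4, 4.0]
gripper_width: 0.314
tcp [ 588.9 -141.    64.3] axis [ 0.028 -0.012 -1.   ] jaw -77.92 -> d cm [-0.13 -0.04 -0.43] turn -0.08 (or ±180) J7 -78.3 w 0.314 F [0.6 0.4 4. ] t 18.7
```

View pics/m3.png

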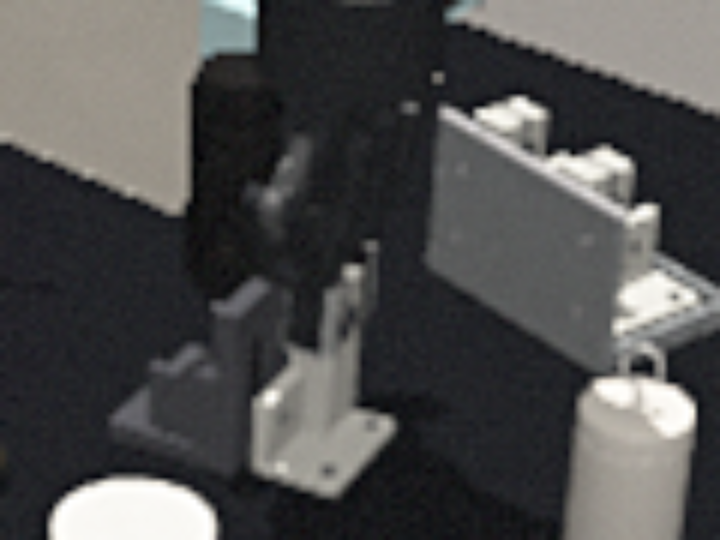

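```bash
python3 -m handwheel '[[[-0.4,0,0.7],0],[[-2.5,-0.3,1.5],0],[[-6,-0.5,4],0],[[-8,0,9],0],[[-9,8,9],0],[[-9.8,15.7,9],0],[[-9.8,15.7,6],0],[[-9.8,15.7,4],0],[[-9.8,15.7,4],0]]'
python3 - <<'E'
from h import *
goto(490,16,62,-78)
t=arm.read_camera("top")[:,:,::-1];s=arm.read_camera("scene")[:,:,::-1]
cv2.imwrite("pics/m4s.png",s); cv2.imwrite("pics/m4t.png",t)
cv2.imwrite("pics/m4.png",cv2.resize(s[190:320,300:440],None,fx=5,fy=5))
E
```

```text
t: 19.88
eef_pos: [488.7, 16.0, 102.7]
tcp_rot: [50.3, 88.5, -27.6]
force: [0.3, -0.2, -1.2]
gripper_width: 0.324
tcp [488.7  16.  102.7] axis [ 0.023 -0.012 -1.   ] jaw -77.86 -> d cm [ 0.13  0.   -4.07] turn -0.14 (or ±180) J7 -89.2 w 0.324 F [ 0.3 -0.2 -1.2] t 19.88
```

View pics/m4.png

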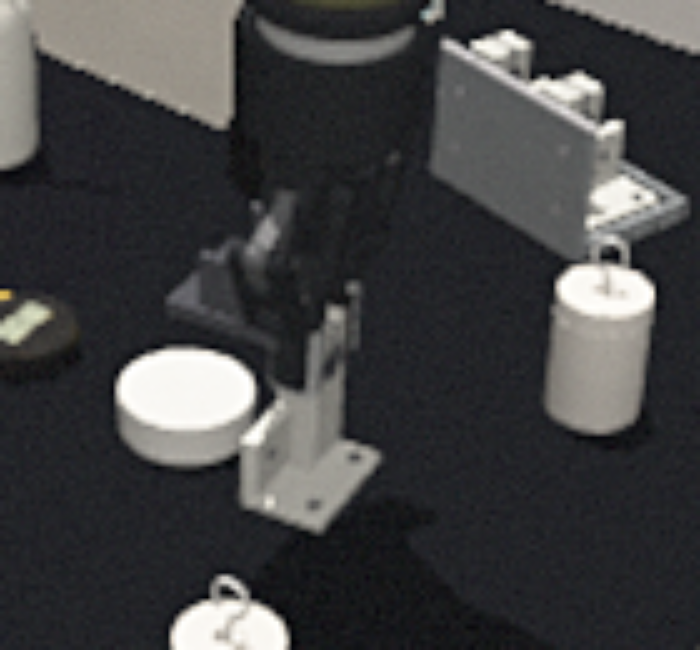

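```bash
python3 -m handwheel '[[[0,0,-2],0],[[0,0,-3.3],0],[[0,0,-3.8],0],[[0,0,-3.9],0],[[0,0,-3.9],0]]'
```

```text
t: 20.6
eef_pos: [491.2, 15.4, 66.0]
tcp_rot: [54.5, 88.2, -23.5]
force: [-0.4, 0.3, -1.2]
gripper_width: 0.316
```

```bash
python3 -m handwheel '[[[-0.1,0,-0.2],0],[[-0.1,0,-0.2],0],[[-0.1,0,-0.2],0]]'
```

```text
t: 20.98
eef_pos: [490.5, 15.4, 64.3]
tcp_rot: [54.8, 88.2, -23.1]
force: [0.4, 0.5, -0.8]
gripper_width: 0.316
```

```bash
python3 -m handwheel '[[[0,0,-0.1],0],[[0,0,-0.15],0],[[0,0,-0.15],0]]'
```

```text
t: 21.35
eef_pos: [490.8, 15.5, 64.2]
tcp_rot: [53.1, 88.2, -24.8]
force: [-4.8, -0.2, 12.3]
gripper_width: 0.313
```

Contact. I'll release, rise, and look.

```bash
python3 -m handwheel '[[[0,0,0.1],0],[[0,0,0.1],0],[[0,0,0.1],0],[[0,0,0.1],0]]' -0.2
python3 -m handwheel '[[[0,0,3],0],[[0,0,8],0],[[0,0,8],30],[[-2,-18,9],45],[[-2,-18,9],90],[[-2,-18,9],90],[[-2,-18,9],90],[[-2,-18,9],90],[[-2,-18,9],90],[[-2,-18,9],90],[[-2,-18,9],90]]' -0.6
cat > f2.py <<'E'
from h import *
ims={}
for n in("top","scene"): ims[n]=arm.read_camera(n)[:,:,::-1].copy(); cv2.imwrite(f"pics/n1{n}.png",ims[n])
for c in (("top",),("scene",),("top","scene")):
    p,f=fit(ims,BR,(480,30,12),"br",c); print(c,p.round(1),round(f))
o=[]
for n in("top","scene"):
    d=draw(ims[n],n,BR,p); c=(proj(n,[[*p[:2],25]])[0]*4).astype(int); o.append(d[c[1]-200:c[1]+200,c[0]-200:c[0]+200])
cv2.imwrite("pics/n1.png",np.hstack(o))
goto(*pt(p,10,-17),58,p[2])
E
python3 f2.py
```

```text
t: 21.85
eef_pos: [490.7, 15.5, 65.1]
tcp_rot: [53.0, 88.2, -24.9]
force: [0.5, -0.4, -0.6]
gripper_width: 0.598
t: 23.22
eef_pos: [470.5, -164.5, 154.8]
tcp_rot: [53.6, 88.2, 66.0]
force: [-0.4, 0.2, -0.5]
gripper_width: 0.8
('top',) [480.   30.7  10.8] 22
('scene',) [481.4  27.2  13.5] 228
('top', 'scene') [480.1  30.3  11.7] 287
tcp [ 470.6 -164.5  154.8] axis [ 0.013  0.028 -1.   ] jaw 12.05 -> d cm [ 2.27 18.02 -9.68] turn -0.39 (or ±180) J7 27.1 w 0.8 F [ 0.1 -0.2  0.2] t 23.32
```

View pics/n1.png

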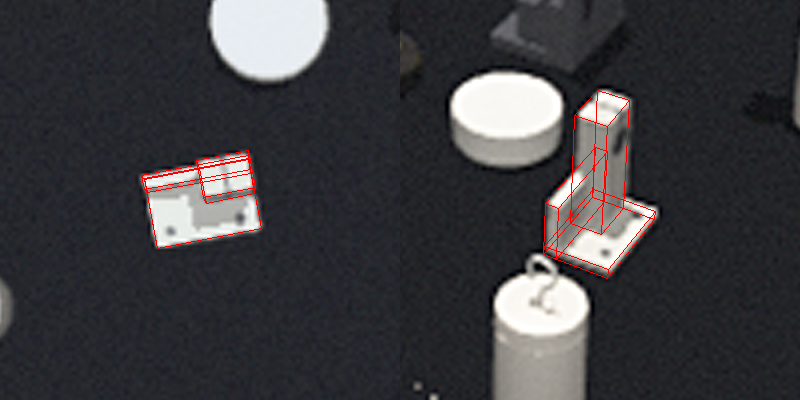

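View pics/n1top.png

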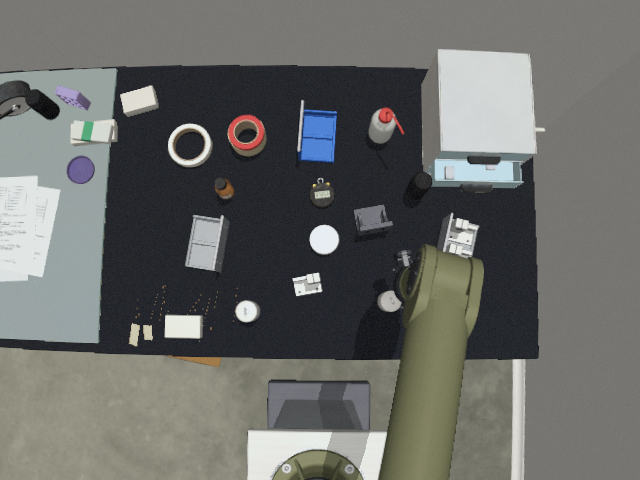

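```bash
python3 -m handwheel '[[[2.2,18,0],-0.3],[[2.2,18,0],-0.3],[[2.2,18,0],-0.3],[[2.2,18,-3],-0.3],[[2.2,18,-6],-0.3],[[2.2,18,-8.5],-0.3],[[2.2,18,-9.5],-0.3],[[2.2,18,-9.5],-0.3]]' -0.6
python3 - <<'E'
from h import *
goto(493.3,15.2,58,11.8)
s=arm.read_camera("scene")[:,:,::-1]
cv2.imwrite("pics/q1.png",cv2.resize(s[230:330,315:415],None,fx=5,fy=5))
E
```

```text
t: 24.32
eef_pos: [492.3, 15.5, 59.6]
tcp_rot: [55.6, 88.2, 67.3]
force: [0.7, 0.7, 0.2]
gripper_width: 0.801
tcp [492.3  15.5  59.6] axis [ 0.012  0.029 -1.   ] jaw 11.67 -> d cm [ 0.1  -0.03 -0.16] turn 0.13 (or ±180) J7 -0.9 w 0.801 F [0.7 0.7 0.2] t 24.32
```

View pics/q1.png

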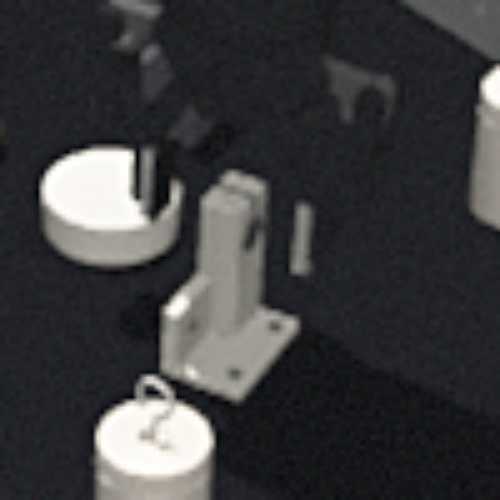

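Fingers straddle the block front and back. I'll close and lift.

```bash
python3 -m handwheel '[[[0.1,0,-0.1],0],[[0.1,0,-0.1],0],[[0.1,0,-0.1],0],[[0.1,0,-0.1],0],[[0.1,0,-0.1],0],[[0.1,0,-0.1],0]]' 1
python3 -c "
from h import *
goto(493.3,15.2,58,11.8)"
python3 -m handwheel '[[[0,0,2],0],[[0,0,8],0],[[0,0,14],0],[[0,0,14],0]]'
python3 - <<'E'
from h import *
goto(*pt(PTR,-19,-17),200,-8.4)
s=arm.read_camera("scene")[:,:,::-1]
cv2.imwrite("pics/q2.png",cv2.resize(s[170:320,300:450],None,fx=4,fy=4))
E
```

```text
t: 25.12
eef_pos: [494.5, 15.4, 60.0]
tcp_rot: [51.0, 88.2, 62.7]
force: [0.1, -0.7, 6.1]
gripper_width: 0.225
tcp [494.5  15.4  60. ] axis [ 0.015  0.028 -0.999] jaw 11.68 -> d cm [-0.12 -0.02 -0.2 ] turn 0.12 (or ±180) J7 -1.1 w 0.225 F [ 0.1 -0.7  6.1] t 25.12
t: 25.62
eef_pos: [497.4, 15.7, 204.3]
tcp_rot: [36.6, 88.0, 48.2]
force: [-0.3, 0.5, -2.7]
gripper_width: 0.223
tcp [497.4  15.7 204.3] axis [ 0.023  0.026 -0.999] jaw 11.68 -> d cm [ 5.25 23.03 -0.43] turn -20.08 (or ±180) J7 6.9 w 0.223 F [-0.3  0.5 -2.7] t 25.62
```

View pics/q2.png

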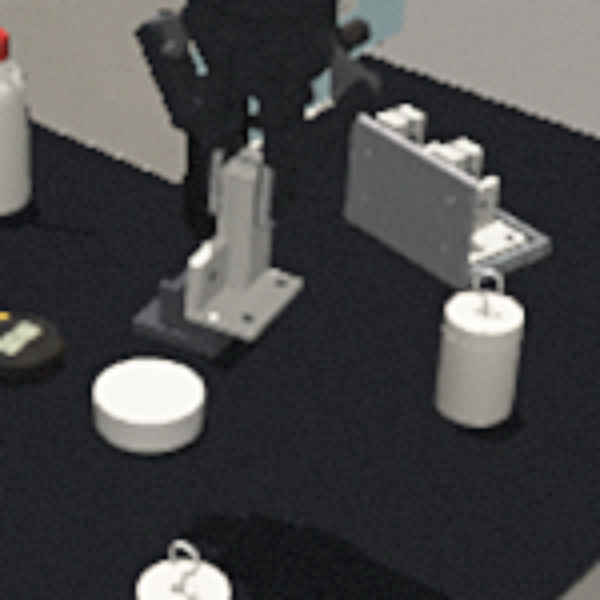

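```bash
python3 -m handwheel '[[[5.2,23,0],-20],[[5.2,23,0],-20],[[5.2,23,0],-20],[[5.2,23,0],-20],[[5.2,23,0],-20],[[5.2,23,0],-20],[[5.2,23,-4],-20],[[5.2,23,-9],-20],[[5.2,23,-10.5],-20],[[5.2,23,-10.5],-20]]'
python3 - <<'E'
from h import *
goto(*pt(PTR,-19,-16.5),64,-8.4)
p,a,phi=tool(); b=p[:2]-pt((0,0,phi),10,-16.5); pose=(*b,phi); zz=p[2]-60
o=[]
for n,(x,y,dy) in(("top",(160,190,2.5)),("scene",(210,260,-1.2))):
    im=arm.read_camera(n)[:,:,::-1].copy(); cv2.imwrite(f"pics/r1{n}.png",im); d=draw(im,n,BR,(b[0],b[1]+dy,phi),zz); o+=[cv2.resize(im,None,fx=4,fy=4)[y*4:y*4+400,x*4:x*4+400],d[y*4:y*4+400,x*4:x*4+400]]
cv2.imwrite("pics/r1.png",cv2.resize(np.vstack([np.hstack(o[:2]),np.hstack(o[2:])]),(600,600)))
E
```

```text
t: 26.92
eef_pos: [547.2, 243.0, 95.7]
tcp_rot: [42.8, 88.3, 34.4]
force: [-0.4, -0.2, -1.4]
gripper_width: 0.224
tcp [547.2 243.   95.7] axis [ 0.024  0.016 -1.   ] jaw -8.43 -> d cm [ 0.28  0.34 -3.17] turn 0.03 (or ±180) J7 -51.1 w 0.224 F [-0.4 -0.2 -1.4] t 26.93
```

View pics/r1.png

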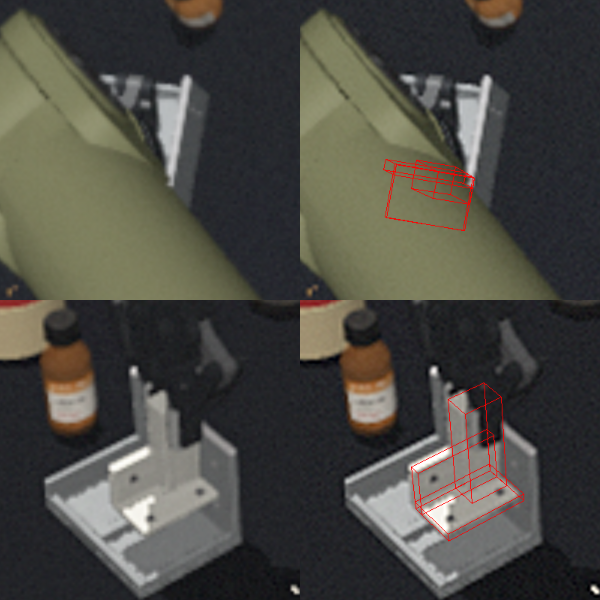

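```bash
python3 -m handwheel '[[[0.2,0.3,0],0],[[0.2,0.3,-1.3],0],[[0.2,0.3,-2.4],0],[[0.2,0.3,-2.9],0],[[0.2,0.3,-3.0],0],[[0.2,0.3,-3.0],0]]'
python3 - <<'E'
from h import *
goto(*pt(PTR,-19,-16.5),64,-8.4)
im=arm.read_camera("scene")[:,:,::-1]
cv2.imwrite("pics/r2.png",cv2.resize(im[260:360,210:310],None,fx=5,fy=5))
E
```

```text
t: 27.78
eef_pos: [550.6, 247.7, 68.0]
tcp_rot: [41.9, 88.1, 33.5]
force: [-0.3, -0.3, -1.5]
gripper_width: 0.223
tcp [550.6 247.7  68. ] axis [ 0.028  0.019 -0.999] jaw -8.4 -> d cm [-0.06 -0.12 -0.4 ] turn 0.0 (or ±180) J7 -52.7 w 0.223 F [-0.3 -0.3 -1.5] t 27.77
```

View pics/r2.png

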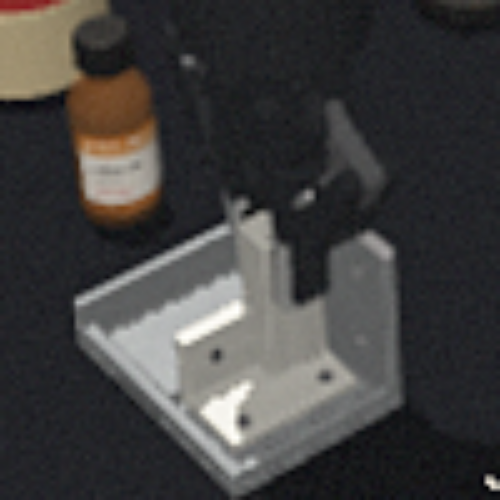

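```bash
python3 -m handwheel '[[[0,-0.1,-0.2],0],[[0,-0.1,-0.35],0],[[0,-0.1,-0.4],0],[[0,-0.1,-0.4],0]]'
python3 - <<'E'
from h import *
goto(*pt(PTR,-19,-16.5),64,-8.4)
im=arm.read_camera("scene")[:,:,::-1]
cv2.imwrite("pics/r3.png",cv2.resize(im[260:360,210:310],None,fx=5,fy=5))
E
```

```text
t: 28.32
eef_pos: [550.8, 246.6, 64.3]
tcp_rot: [41.3, 88.1, 32.9]
force: [0.4, -0.3, -0.8]
gripper_width: 0.227
tcp [550.8 246.6  64.3] axis [ 0.029  0.018 -0.999] jaw -8.41 -> d cm [-0.08 -0.02 -0.03] turn 0.01 (or ±180) J7 -52.8 w 0.227 F [ 0.4 -0.3 -0.8] t 28.32
```

View pics/r3.png

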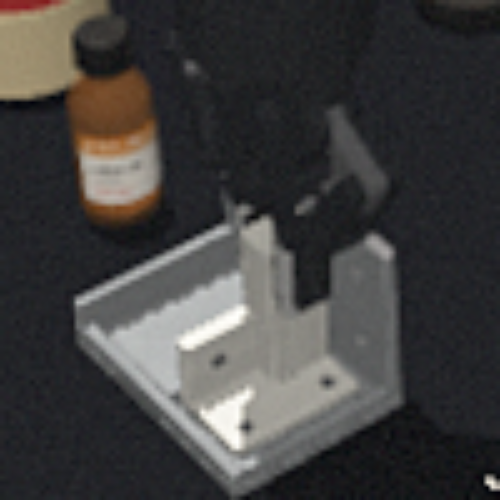

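```bash
python3 -m handwheel '[[[0,0,-0.1],0],[[0,0,-0.1],0],[[0,0,-0.1],0]]'
```

```text
t: 28.75
eef_pos: [550.9, 246.7, 64.2]
tcp_rot: [40.4, 88.1, 32.0]
force: [-1.7, -2.6, 5.5]
gripper_width: 0.227
```

```bash
python3 -m handwheel '[[[0,0,0.05],0],[[0,0,0.05],0],[[0,0,0.05],0]]' 0.1
python3 -m handwheel '[[[0,0,3],0],[[0,0,8],0],[[0,0,14],0],[[-3,-10,15],0],[[-6,-24,15],0],[[-6,-24,15],0],[[-6,-24,15],0],[[-6,-24,15],0]]'
python3 - <<'E'
from h import *
ims={}
for n in("top","scene"): ims[n]=arm.read_camera(n)[:,:,::-1].copy(); cv2.imwrite(f"pics/z1{n}.png",ims[n])
t,s=ims["top"],ims["scene"]
r=lambda a:cv2.resize(a,(400,300),interpolation=2)
cv2.imwrite("pics/z1.png",np.vstack([np.hstack([r(t[205:280,157:257]),r(s[280:358,208:312])]),np.hstack([r(t[205:280,410:510]),r(s[185:260,370:470])])]))
E
```

```text
t: 29.12
eef_pos: [550.9, 246.8, 64.7]
tcp_rot: [40.5, 88.1, 32.1]
force: [1.1, 0.2, -0.5]
gripper_width: 0.453
t: 30.12
eef_pos: [490.1, 0.7, 214.5]
tcp_rot: [36.3, 88.2, 27.3]
force: [-0.5, 1.0, -0.5]
gripper_width: 0.451
```

View pics/z1.png

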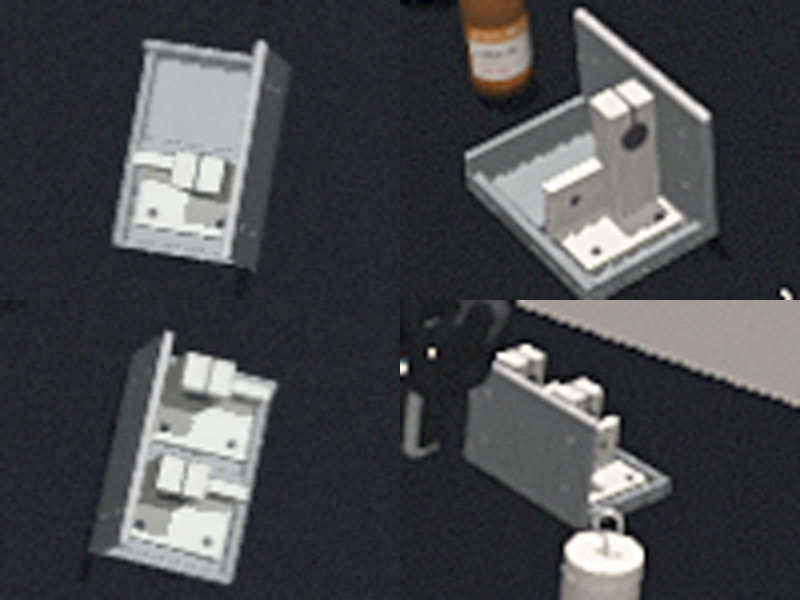

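View pics/z1top.png

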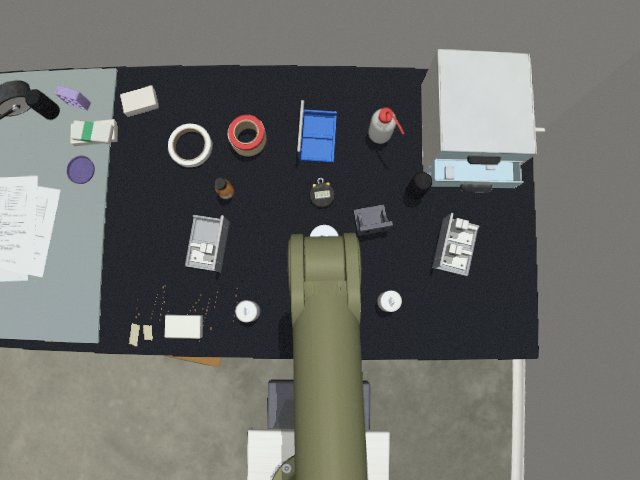

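```bash
python3 - <<'E'
from h import *
ims={n:cv2.imread(f"pics/z1{n}.png") for n in("top","scene")}
def ov(n,B,p,x,y,w=50):
    dy=1.5 if n=="top" else -1.2
    d=draw(ims[n],n,B,(p[0],p[1]+dy,p[2]),4,f=8); return cv2.resize(d[y*8:(y+w)*8,x*8:(x+w)*8],(400,400))
bR=np.array([550.9,246.7])-pt((0,0,-8.4),10,-16.5)
pB=np.array([556.9,-291.4])-pt((0,0,-13.4),10,17)
pA=(599.6,-319.7,-13.2)
print(bR,pB)
cv2.imwrite("pics/z2.png",np.hstack([ov("top",BR,(*bR,-8.4),180,225,45),ov("scene",BR,(*bR,-8.4),235,295,55)]))
cv2.imwrite("pics/z3.png",np.hstack([ov("top",BL,(*pB,-13.4),435,225),ov("scene",BL,(*pB,-13.4),390,190)]))
E
```

```text
[543.41764664 264.48382378] [ 543.23252686 -305.61971089]
```

View pics/z2.png

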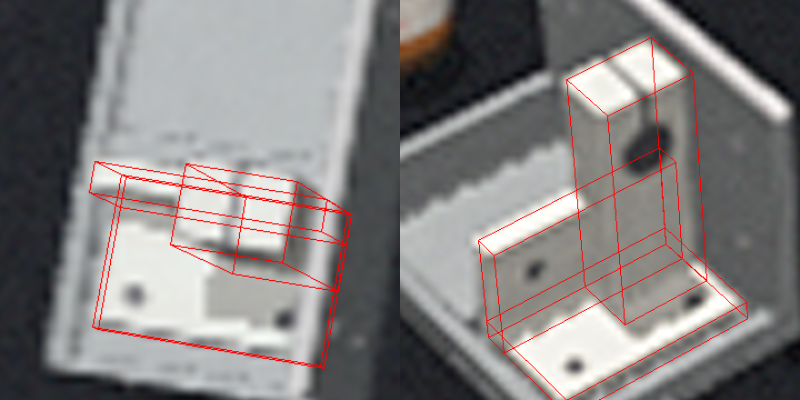

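View pics/z3.png

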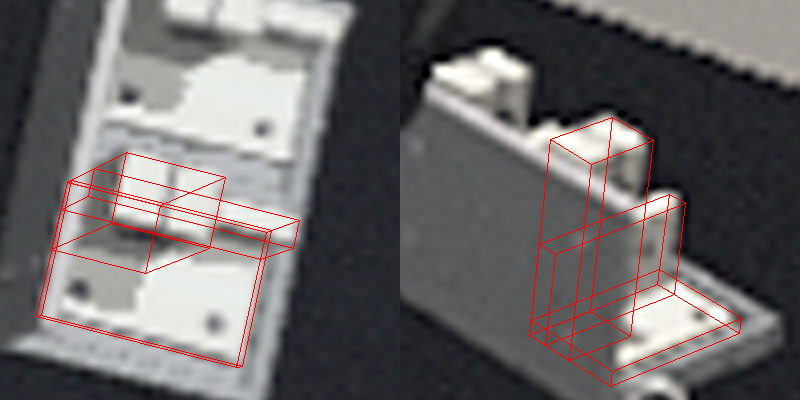

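```bash
python3 - <<'E'
from h import *
for n in("top","scene"):
    d=cv2.absdiff(cv2.imread(f"pics/{n}0.png"),cv2.imread(f"pics/z1{n}.png")).max(2)
    m=cv2.morphologyEx((d>50).astype(np.uint8),cv2.MORPH_OPEN,np.ones((2,2)))
    k,l,st,c=cv2.connectedComponentsWithStats(m)
    print(n,[(s[:5].tolist()) for s in st[1:] if s[4]>6])
print(arm.read_state()["t"])
E
```

```text
top [[269, 193, 18, 33, 516], [457, 219, 22, 13, 133], [451, 226, 15, 8, 72], [363, 229, 31, 26, 572], [289, 235, 73, 126, 8168], [458, 234, 15, 10, 98], [192, 244, 9, 5, 29], [202, 245, 5, 6, 23], [451, 245, 6, 7, 27], [208, 246, 5, 7, 26], [446, 247, 21, 21, 184], [194, 248, 22, 15, 119], [463, 251, 9, 6, 35], [295, 373, 2, 4, 8], [303, 382, 55, 3, 116], [295, 385, 4, 15, 54], [360, 386, 6, 43, 120], [318, 401, 22, 29, 484], [609, 407, 31, 28, 524], [283, 431, 86, 49, 1925], [288, 434, 4, 4, 13], [288, 439, 4, 5, 10], [284, 440, 3, 3, 7], [346, 465, 10, 10, 76], [308, 468, 29, 12, 218], [337, 475, 7, 5, 22]]
scene [[346, 0, 272, 200, 15326], [593, 11, 47, 142, 3474], [632, 13, 5, 3, 13], [628, 166, 12, 34, 95], [395, 184, 2, 4, 8], [389, 197, 33, 18, 188], [356, 199, 4, 16, 38], [373, 198, 5, 5, 19], [363, 203, 3, 6, 18], [357, 209, 25, 55, 617], [420, 215, 6, 7, 34], [591, 217, 32, 91, 795], [420, 226, 12, 8, 51], [272, 251, 30, 43, 753], [563, 257, 27, 80, 667], [595, 259, 2, 5, 10], [594, 268, 3, 9, 23], [350, 271, 33, 46, 870], [592, 278, 4, 14, 31], [591, 293, 2, 4, 8], [637, 292, 3, 3, 7], [259, 302, 16, 10, 103], [248, 320, 16, 10, 67], [267, 330, 8, 5, 25], [253, 332, 3, 3, 8], [275, 332, 7, 8, 28], [252, 338, 21, 15, 134], [486, 368, 35, 43, 884], [536, 378, 3, 3, 7], [526, 399, 12, 10, 76], [544, 411, 4, 4, 8], [548, 417, 10, 8, 27], [576, 442, 5, 4, 10], [615, 454, 9, 5, 26], [593, 463, 15, 6, 47], [621, 467, 19, 13, 156]]
30.225
```

View pics/z1scene.png

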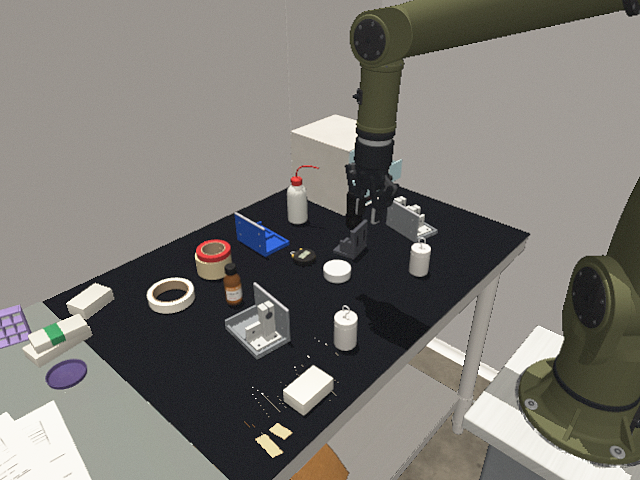

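Apart from the arm and its shadow, the only things that changed are the brackets. All the bystanders are where they were, and the gripper hangs free about 200 mm above the table. I'll hand it in.

```bash
python3 -c "
from cell import arm
print(arm.job_done(), arm.read_state()['t'])"
```

```text
the job is handed in; nothing more can be done
the job is handed in; nothing more can be done
```

All three brackets are sorted, and I handed the job in at about 30 s of the 72 s allowed. No verdict was reported.

- **Left-hand brackets:** one is in the rear bay of the grey left-hand tray and one in the front bay. I gripped both front-to-back on the clamp block.
- **Right-hand bracket:** I gripped it by the block's sides, drew it clear of the angle plate and set it down. I then regripped it front-to-back and placed it in the front bay of the right-hand tray.

**Last checks:**
- **Seating:** the last pictures show each bracket upright, foot toward the front lip and clamp block beside the tall wall. Wireframe overlays in the scene camera at floor height matched, checking the rear left-hand bracket just after it was placed. The height at each release agreed with the tray floor, but I did not measure tilt separately.
- **Bystanders:** comparing pictures before and after showed changes only at the brackets, the trays, the arm and its shadow.
- **Forces:** wrist force read at the end of each move stayed below about 14 N.

**Disagreements:**
- **Cameras:** the two cameras differed by about 4–5 mm in y. I reconciled them using where the jaws closed on the first bracket, but the top-camera overlays still sit a few millimetres off.
- **Tool tilt:** the tool built up about 2° of tilt during the run, with no visible effect on the placings.

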